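# Gauge the depth of an inkstone's well and lock the reading

## Task

Measure how deep the well of the inkstone is: pick up the depth gauge by its blue knob, stand it gently across the well with its bar flat on both long rims, and push the probe down until its tip touches the bottom of the well. Then fold the red lever down flat to lock the reading, and leave the gauge standing there with the tip still on the bottom, without disturbing the things around it.

Things in the scene. Friction and masses are not known exactly. Their poses are not given: they have to be found in the camera images.
- inkstone: Fixed brown stone block, 180 (its x) x 130 (its y) x 45 mm high, with a rectangular well 110 (x) x 70 (y) mm open at the top in its middle, so the long rims (at y = +-35 to +-65 mm) are 30 mm wide. Origin: centre of its underside; z up. The flat rim is 45 mm above the origin. The gauge's bar must span the well along the stone's y, either way round.
- well_bottom (a point): Centre of the flat, lighter bottom of the well (rigid). The depth below the rim differs each time, 14 to 28 mm.
- gauge: Loose aluminium depth gauge, about 0.43 kg in all. Its bar is 26 (its x) x 130 (its y) x 14 mm high; a head block 28 x 28 mm on its middle rises to 28 mm above the underside. Origin: centre of the bar's underside; z up. The probe slides vertically through the middle; the red lock lever is on the +y half. It starts standing on a cork-topped wooden rest, 90 x 170 mm, 12 mm high.
- probe (a joint): How far the probe is pushed down, 0 to 0.034 m; 0 = raised to its upper stop (tip 4 mm inside the bar, above its underside). Friction of about 2.5 N holds it wherever it is left, so lifting the gauge by the knob draws the probe to its upper stop, and the gauge then hangs from it. Starts at 0 to 0.003.
- knob (a point): Centre of the blue knob on top of the probe: a block 20 x 20 mm (sides along the gauge's x and y) and 24 mm high, on a 6 mm rod, 86 mm above the bar's underside when the probe is raised. It moves with the probe. Grip it across the gauge's x to stay clear of the lever.
- probe_tip (a point): Lower end of the 6 mm probe rod; 82 mm below the knob's centre.
- lock (a joint): Angle of the red lock lever, rad: 0 = standing 40 degrees up (open), 0.7 = folded flat along the bar (locked, against a stop). It stays where it is left; about 2 to 4 N square to its outer half folds it; as it folds its end swings down 27 mm and outward 10 mm, and a fingertip that only goes straight down drags on it. Starts at 0 to 0.12.
- lock_tip (a point): Free end of the red lever, which is 42 mm long, 12 mm wide, 7 mm thick. Its hinge, across the bar, lies at y = 22, z = 19 mm in the gauge's frame and the lever points to the gauge's +y; it folds down towards +y, the end then at y = 64, z = 19 mm (top face at 22.5 mm).
- seal: Loose red seal, 30 x 30 mm, 61 mm high; origin at the centre of its underside. Leave it alone.
- ink_dish: Loose small blue bowl, 90 mm across, 28 mm high; origin at the centre of its underside. Leave it alone.
- paperweight: Loose dark wooden bar, 30 x 260 x 20 mm high; origin at the centre of its underside. Leave it alone.
Things that resemble listed ones, but are neither listed nor needed, are in the scene too. There is more than one size of the gauge; the job needs the middle-sized.

How it is judged:
On the way, in this order (a step that is already met when the one before it is completed fails the run):
1. the gauge stands flat on the inkstone's rims and its probe tip touches the bottom of the well, the lever still open (z of gauge in the frame of inkstone between 0.042 and 0.048 m and angle between gauge's own z axis and vertical below 0.05 rad and z of probe_tip in the frame of well_bottom between -0.002 and 0.002 m and x of probe_tip in the frame of inkstone between -0.056 and 0.056 m and y of probe_tip in the frame of inkstone between -0.036 and 0.036 m and value of joint lock below 0.4 rad), for 0.2 s.
2. the lever is folded flat, the tip still on the bottom (z of gauge in the frame of inkstone between 0.042 and 0.048 m and angle between gauge's own z axis and vertical below 0.05 rad and z of probe_tip in the frame of well_bottom between -0.002 and 0.002 m and x of probe_tip in the frame of inkstone between -0.056 and 0.056 m and y of probe_tip in the frame of inkstone between -0.036 and 0.036 m and value of joint lock above 0.6 rad), for 0.2 s.
At the end, for the whole second after the job is handed in: The gauge stands at rest on the inkstone: underside at rim height within 3 mm, tilted less than 0.05 rad; the probe tip is in the well, within 2 mm of its bottom; the red lever is folded to more than 0.6 rad (0.7 is flat) (all of step 2 and linear speed of gauge below 0.01 m/s); the robot touches nothing.
It fails at once if the red seal is moved by more than 30 mm (distance of seal from where it was at the start of the episode above 0.03 m).
It fails at once if the ink dish is moved by more than 30 mm (distance of ink_dish from where it was at the start of the episode above 0.03 m).
It fails at once if the wooden paperweight is moved by more than 30 mm (distance of paperweight from where it was at the start of the episode above 0.03 m).
It fails at once if the gauge is dropped or pressed on the stone or into its well with more than 60 N (contact force between gauge and inkstone above 60 N or contact force between gauge and well_floor above 60 N).
It also fails if it takes over 48 s, if anything falls off the work surface, if the arm or the gripper's body presses on something with over 40 N, if the wrist force passes 120 N, or if a joint passes its speed limit or range.

## Robot

A 6-joint arm with a two-finger parallel gripper is mounted at the origin on the work surface. World frame = base frame: x ahead of the robot, y to its left, z up, the work surface at z = 0. Lengths are in m, angles in rad, forces in N, time in s.
With the tool pointing down it reaches from about 0.35 to 0.775 m from the base axis. Payload 5.5 kg.
Tool frame: the origin (TCP) lies on the centre line of the jaws, within the pads' length; the fingertips stand 11 mm ahead of it and the grasp point (between the pads) lies 8 mm behind it (env.nose_length is the distance from the TCP to the fingertips, in m); x points along the fingers, z is the direction in which the jaws open and shut, and the axes are right-handed (so a half turn about x gives the same grasp; the last joint's range is limited). The gripper opens to 85 mm and grips with 20 to 120 N. Pads are 22 mm wide; open, the fingers measure 114 mm over their backs; the gripper's body (76 mm by 85 mm) begins 54 mm behind the grasp point. The pads swing forward as they close: fully open they stand 13 mm farther back than shut.
Start: joints at [-1.413, 0.313, 0.046, 1.304, 0, 1.431], TCP at [0.169, -0.55, 0.242] pointing down, gripper open.
Joint ranges: [-2.76, 2.76], [-0.86, 1.69], [-1.03, 1.26], [-2.2, 2.34], [-1.47, 1.5], [-3.14, 3.14]. Speed limits (rad/s): [2.57, 2.57, 3.14, 3.14, 3.14, 3.14].

## Interface

Orientations are given as a unit quaternion [w, x, y, z].
In Python, from workcell import env gives the robot as it stands. The module is installed in compiled form; this text tells all that it offers.
- The arm moves only by the tool step_arm, never from a script. Its argument "moves" is a list that holds one entry, the list of rows, each a list of 7 numbers: the turn, a rotation vector about the tool's x, y, z in rad, then the shift along the tool's x, y, z in m, then the opening, from 0 (shut) to 1 (fully open). In form: [[[rx, ry, rz, tx, ty, tz, grip], ...]]. A call has 1 to 12 rows; each row is the pose to reach, as a shift and turn from the pose measured when the call began, along the tool's axes at that moment; what a row does not reach only later rows make up. A row lasts 1/10 s, in which the tool goes at most 50 mm and 8.59 degrees, less where a joint would pass 70% of its speed; a pose out of reach is approached as far as the arm can. A call with a gripper value outside its range is refused whole. The fingers move at their own pace and stop on an object; "force" is the grip in N (left out, the last holds). Time passes only in rows, so rows that repeat a pose let the fingers close. It gives the time, the measured TCP pose, the force and the opening at its end, in the units of the state.
- env.get_state(): the state, without advancing time (a new reading comes with each control period).
- env.read_camera(name): name is "side" or "top"; returns (picture, depth): 400x640x3 uint8, red, green, blue; 400x640 float32, m along the optical axis (not along the pixel's ray), 0 where there is no reading.
- env.get_calibration(name): a dict with "mtx" (3x3 intrinsics, pixels), "camera_from_world" (4x4, takes a point from world to camera coordinates). Camera axes: x right, y down, z forward; pixel columns grow to the right and rows downward; lengths in m; the calibration is good to about 2 mm. A picture is of the moment at which its call begins. get_calibration takes no time and is no camera call.
- env.hand_in(): hands the job in, once; it reports no verdict.
Trained networks look in the newest picture that a camera, given by its name, has taken for a name from the list of things; names that differ only in an ending like _2 or _b are one class to them, and where a whole thing is asked for, a point or a joint stands for the part that bears it (a point fixed in the world has none). Each returns a list of dicts, best first, with "confidence" (0 to 1); they miss things now and then, are a little off and sometimes report something else, mostly with a low value. They report only what shows in the picture. A call takes as long as a camera call. They do not tell look-alikes from the thing itself.
- env.boxes_of(camera, thing): "uv" ([column, row] in pixels, amid what is visible of it).
- env.silhouettes(camera, thing): "mask" (400x640 bool, what is visible of it) and "uv" ([column, row] in pixels, amid what is visible of it).
The state is a dict: "clock": time; "joint_pos": joint angles; "qvel": joint speeds; "tau": joint torques, N m; "tcp_pos": TCP position; "orientation": TCP orientation; "wrist_force": force on the tool from outside, world axes, zero at the start; "ft_torque": the same for the moment, N m; "finger_gap": finger opening in m.
Only numpy, scipy, OpenCV 4.12 (cv2) and the standard library are available. Lean on these libraries where they do the work, as an engineer would, in place of code of your own. Each camera call takes 0.05 s, during which the arm holds its last target.

## Working session

There is one attempt and no reset: what is moved stays moved. The work goes in short steps, Python scripts to look and compute and a tool call to move; the robot and the scene stay as the last step left them, time stands still between calls to the robot, and variables do not carry over. Pictures are saved under pics/ and viewed, and the job is handed in when it is done.

Besides the shell and the picture viewer there is one more tool, called by a JSON object that holds its "method" and its "body", one argument or row to a line. step_arm: Moves the arm, as the interface text tells. Its arguments: {"type":"object","properties":{"moves":{"type":"array","items":{"type":"array","items":{"type":"array","items":{"type":"number"}}}},"force":{"type":"number"}},"required":["moves"]}

```bash
mkdir -p pics; ls
python3 - <<'E'
from workcell import env
import cv2,numpy as np
s=env.get_state();print(s)
print(env.nose_length)
for n in("top","side"):
    im,d=env.read_camera(n);np.savez(f"{n}0.npz",im=im,d=d)
    c=env.get_calibration(n);print(n,c)
    cv2.imwrite(f"pics/{n}0.png",im[:,:,::-1])
E
```

```text
pics
{'clock': 0.0, 'joint_pos': array([-1.41260743e+00,  3.13976558e-01,  4.49775277e-02,  1.30358195e+00,
        1.27162015e-05,  1.43119310e+00]), 'qvel': array([-1.41777356e-04,  4.74536388e-04,  9.54594105e-04,  2.24121980e-03,
       -2.90423326e-05,  1.57781988e-03]), 'tau': array([-1.44905174e-03, -4.80617630e+01,  2.98538429e+01,  1.90953462e-02,
       -2.55191353e-04, -8.30899552e-06]), 'tcp_pos': array([ 0.16862648, -0.54921209,  0.24142181]), 'orientation': array([ 0.5681936 ,  0.42073952,  0.56908788, -0.4198491 ]), 'wrist_force': array([-0.13479597,  0.7387425 ,  0.28665596]), 'ft_torque': array([ 0.03792718, -0.00514396,  0.01129201]), 'finger_gap': 0.08539674493091756}
0.011
top {'mtx': array([[484.62699079,   0.        , 316.70638844],
       [  0.        , 484.62699079, 201.17931671],
       [  0.        ,   0.        ,   1.        ]]), 'camera_from_world': array([[-0.02705946, -0.99962979, -0.00283969,  0.06246303],
       [-0.98599074,  0.02715777, -0.16457434,  0.59333391],
       [ 0.16459053, -0.00165339, -0.98636059,  0.90696639],
       [ 0.        ,  0.        ,  0.        ,  1.        ]])}
side {'mtx': array([[487.59284174,   0.        , 321.26049829],
       [  0.        , 487.59284174, 200.0039024 ],
       [  0.        ,   0.        ,   1.        ]]), 'camera_from_world': array([[ 0.95903851, -0.28324056, -0.00446435, -0.56337082],
       [-0.1480488 , -0.48772532, -0.860352  ,  0.16814388],
       [ 0.24150921,  0.82577164, -0.50968079,  1.03496902],
       [ 0.        ,  0.        ,  0.        ,  1.        ]])}
```

View pics/top0.png

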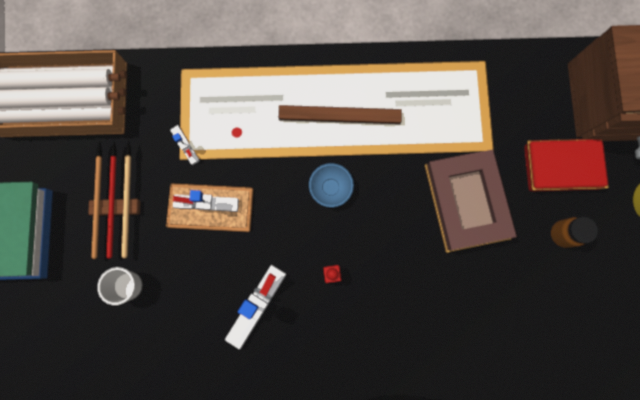

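View pics/side0.png

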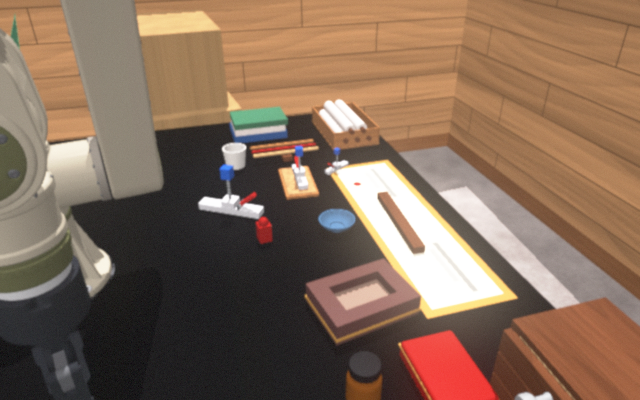

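The top view shows the middle gauge on the cork rest at about (210,207), with its knob at (195,196) and its red lever towards image left. The larger gauge is at (256,307), the small one at (184,144), and the inkstone is at (470,200) with its well centre at about (473,201).

```bash
cat > h.py <<'E'
from workcell import env
import cv2,numpy as np
def back(n,d=None,uv=None,z=None):
    c=env.get_calibration(n);K=c["mtx"];T=np.linalg.inv(c["camera_from_world"])
    if uv is not None and z is not None:
        r=T[:3,:3]@np.linalg.solve(K,np.r_[uv,1.0]);o=T[:3,3];return o+r*(z-o[2])/r[2]
    v,u=np.mgrid[0:400,0:640]
    P=np.stack([(u-K[0,2])/K[0,0]*d,(v-K[1,2])/K[1,1]*d,d],-1)
    return P@T[:3,:3].T+T[:3,3]
def proj(n,p):
    c=env.get_calibration(n);q=c["camera_from_world"]@np.r_[p,1];q=c["mtx"]@q[:3];return q[:2]/q[2]
E
python3 - <<'E'
from h import *
for n in("top","side"):
    z=np.load(n+"0.npz");im,d=z["im"],z["d"];P=back(n,d)
    for t in("inkstone","gauge","knob","lock_tip"):
        for r in env.silhouettes(n,t):
            m=r["mask"];X=P[m&(d>0)]
            print(n,t,round(r["confidence"],2),np.round(r["uv"]),m.sum(),np.round(np.median(X,0),4) if len(X) else None,np.round(X[:,2].max(),3) if len(X) else None)
            if t=="inkstone" and n=="top" and r["confidence"]>.5: np.save("ink.npy",m)
    # blue pixels near the rest
    a=(im[...,2].astype(int)-im[...,0]>60)&(im[...,2]>120)
    reg=np.zeros_like(a)
    if n=="top": reg[170:240,160:260]=1; c=im[165:245,150:270]; k=6; s=im[135:265,410:530]
    else: reg[140:200,270:325]=1; c=im[135:205,270:350]; k=8; s=im[250:345,295:430]
    X=P[a&reg&(d>0)]; print("blue",len(X),np.round(np.median(X,0),4),X.min(0).round(4),X.max(0).round(4))
    cv2.imwrite(f"pics/{n}_g.png",cv2.resize(c,None,fx=k,fy=k,interpolation=2)[:,:,::-1])
    cv2.imwrite(f"pics/{n}_s.png",cv2.resize(s,None,fx=4,fy=4,interpolation=2)[:,:,::-1])
E
```

```text
top inkstone 0.72 [453. 200.] 4959 [ 0.5878 -0.2537  0.0442] 0.052
top gauge 0.98 [251. 303.] 1707 [0.3962 0.1692 0.0198] 0.132
top gauge 0.96 [182. 146.] 346 [0.7238 0.3171 0.0159] 0.07
top gauge 0.66 [202. 202.] 894 [0.599  0.2656 0.0293] 0.113
top knob 0.6 [197. 198.] 95 [0.5989 0.2696 0.1093] 0.113
top knob 0.53 [249. 308.] 239 [0.3935 0.1714 0.1267] 0.132
top lock_tip 0.7 [264. 288.] 196 [0.4345 0.1466 0.0481] 0.066
top lock_tip 0.68 [194. 196.] 192 [0.6013 0.2726 0.1081] 0.113
top lock_tip 0.6 [187. 150.] 32 [0.7078 0.3074 0.0247] 0.034
top lock_tip 0.42 [184. 199.] 114 [0.6045 0.3143 0.0488] 0.109
blue 107 [0.6021 0.2713 0.1097] [0.5922 0.2619 0.1022] [0.6127 0.2814 0.1132]
side inkstone 0.75 [360. 304.] 5472 [ 0.5807 -0.2998  0.0429] 0.048
side gauge 0.97 [298. 170.] 405 [0.5999 0.2579 0.0327] 0.111
side gauge 0.76 [229. 203.] 1326 [0.3961 0.1584 0.018 ] 0.129
side gauge 0.54 [334. 167.] 146 [0.7238 0.3075 0.0097] 0.067
side knob 0.75 [232. 175.] 276 [0.393  0.1634 0.107 ] 0.129
side knob 0.46 [297. 153.] 119 [0.6013 0.2629 0.0927] 0.111
side knob 0.41 [335. 153.] 38 [0.7268 0.3124 0.0601] 0.067
blue 68 [0.6008 0.2601 0.1009] [0.5914 0.2535 0.0216] [0.6575 0.4583 0.1111]
```

View pics/top_g.png

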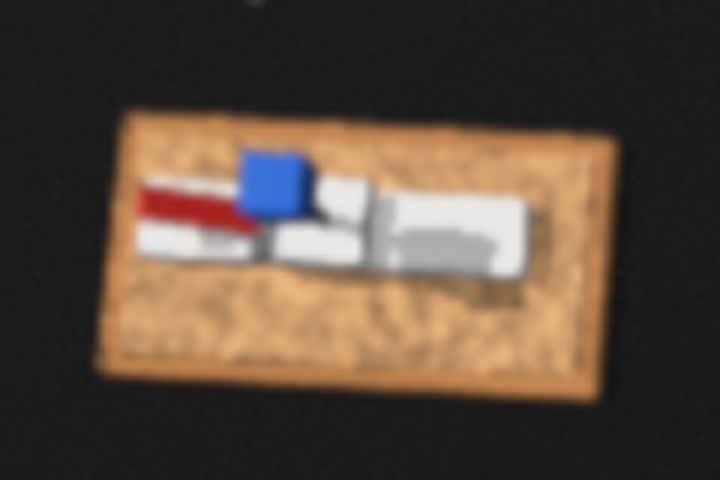

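View pics/side_g.png

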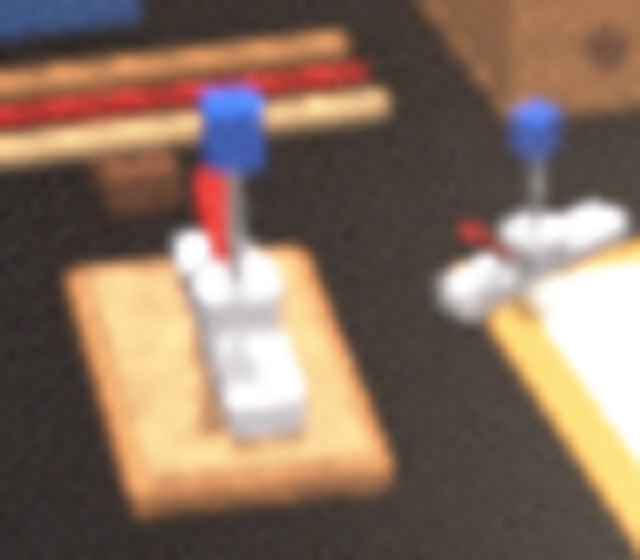

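View pics/top_s.png

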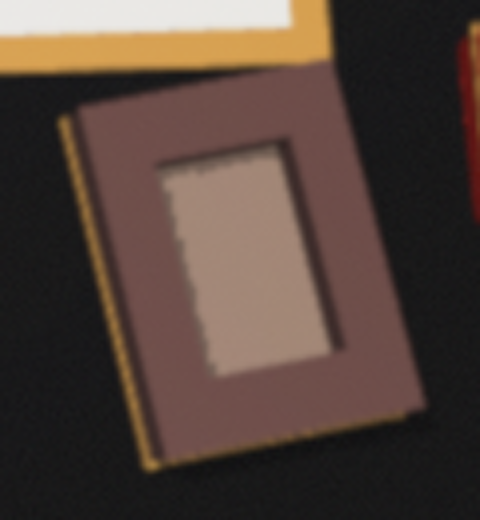

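Run:
```python
from h import *
n="top";z=np.load(n+"0.npz");im,d=z["im"],z["d"];P=back(n,d)
m=np.zeros(d.shape,bool);m[140:260,415:525]=1
Z=P[...,2];rim=m&(abs(Z-.0445)<.006)
print("rim z",np.median(Z[rim]),rim.sum())
mm=rim.astype(np.uint8);nl,L,st,_=cv2.connectedComponentsWithStats(mm);k=1+np.argmax(st[1:,4]);rim=L==k
r=cv2.minAreaRect((P[rim][:,:2]*1000).astype(np.float32));print("stone",r)
fl=m&(Z>.01)&(Z<.034)
c,R=cv2.findContours(rim.astype(np.uint8),cv2.RETR_CCOMP,cv2.CHAIN_APPROX_NONE)[:2]
for cc in c:
    if len(cc)>60:
        uv=cc[:,0].astype(float)
        pts=np.array([back(n,uv=q,z=.045)[:2] for q in uv]);print(len(cc),cv2.minAreaRect((pts*1000).astype(np.float32)))
# floor
import math
cen=np.array(r[0])/1000
f=m&(np.hypot(P[...,0]-cen[0],P[...,1]-cen[1])<.025);print("floor z",np.median(Z[f]),Z[f].std(),f.sum())
# bar
w=np.zeros(d.shape,bool);w[185:222,165:250]=1
white=im.min(2)>120
b=w&(Z>.02)&(Z<.034)&(im.max(2).astype(int)-im.min(2)<40)&(im.min(2)>90)
Q=P[b][:,:2];print("bar",b.sum(),np.median(Z[b]),cv2.minAreaRect((Q*1000).astype(np.float32)))
cork=w&0
hd=w&(Z>.034)&(Z<.048)&(im.max(2).astype(int)-im.min(2)<40)
print("head",np.median(P[hd],0),hd.sum())
# from image: bar corners in crop (x/6+150,y/6+165): right end edges
for q in((527,200),(523,276),(137,255),(140,178)):
    u=(q[0]/6+150-.4,q[1]/6+165-.4);print(q,back(n,uv=u,z=.026).round(4))
for q in((242,152),(305,157),(302,216),(240,212)):
    u=(q[0]/6+150-.4,q[1]/6+165-.4);print("knob",q,back(n,uv=u,z=.110).round(4))
for q in((80,108),(330,62),(428,408),(162,462)):
    print("st",back(n,uv=(q[0]/4+410-.4,q[1]/4+135-.4),z=.045).round(4))
for q in((155,162),(290,140),(345,350)):
    print("well",back(n,uv=(q[0]/4+410-.4,q[1]/4+135-.4),z=.045).round(4))
n="side";z=np.load(n+"0.npz");im,d=z["im"],z["d"];P=back(n,d);Z=P[...,2]
f=(np.hypot(P[...,0]-cen[0],P[...,1]-cen[1])<.02);print("floor side",np.median(Z[f]),Z[f].std(),f.sum())
rim=(abs(Z-.0445)<.006);rim[:250]=0;rim[345:]=0;rim[:,:295]=0;rim[:,430:]=0
print("rim side",np.median(Z[rim]),cv2.minAreaRect((P[rim][:,:2]*1000).astype(np.float32)))
```

```text
rim z 0.044756089145131905 4082
stone ((592.2056274414062, -261.2719421386719), (180.2678680419922, 132.00540161132812), 10.073928833007812)
301 ((591.8019409179688, -259.83935546875), (180.0061798095703, 132.53570556640625), 10.006552696228027)
173 ((591.6224975585938, -260.52349853515625), (112.83131408691406, 71.91162109375), 9.756112098693848)
floor z 0.023771623209903614 0.0017256763336070914 468
bar 478 0.026358111825036168 ((601.6070556640625, 272.0594482421875), (129.39064025878906, 27.375125885009766), 85.44657897949219)
head [0.59827036 0.26940221 0.04038276] 173
(527, 200) [0.6098 0.2065 0.026 ]
(523, 276) [0.5839 0.2078 0.026 ]
(137, 255) [0.5946 0.3378 0.026 ]
(140, 178) [0.6209 0.3373 0.026 ]
knob (242, 152) [0.6123 0.2808 0.11  ]
knob (305, 157) [0.6102 0.2613 0.11  ]
knob (302, 216) [0.5917 0.262  0.11  ]
knob (240, 212) [0.5935 0.2811 0.11  ]
st [ 0.6698 -0.1825  0.045 ]
st [ 0.6901 -0.3099  0.045 ]
st [ 0.5146 -0.3427  0.045 ]
st [ 0.4918 -0.2109  0.045 ]
well [ 0.6411 -0.2182  0.045 ]
well [ 0.6505 -0.2865  0.045 ]
well [ 0.5442 -0.3047  0.045 ]
floor side 0.02353656005316218 0.0012757819967691515 221
rim side 0.04422645267117986 ((591.4188842773438, -265.9476623535156), (182.5642852783203, 134.42941284179688), 9.809377670288086)
```

```bash
cat >> h.py <<'E'
from scipy.spatial.transform import Rotation as R
def plan(pos,jaw_deg):
    """tool down, tool z (jaw) at jaw_deg (mod 180) in world xy"""
    s=env.get_state();q=s["orientation"];R0=R.from_quat([q[1],q[2],q[3],q[0]])
    best=None
    for a in(jaw_deg,jaw_deg+180):
        a=np.radians(a);x=np.array([0,0,-1.]);z=np.array([np.cos(a),np.sin(a),0]);y=np.cross(z,x)
        rv=(R0.inv()*R.from_matrix(np.c_[x,y,z])).as_rotvec()
        if best is None or np.linalg.norm(rv)<np.linalg.norm(best): best=rv; 
        print("opt",rv.round(3))
    t=R0.inv().apply(np.array(pos)-s["tcp_pos"])
    print("tcp",s["tcp_pos"].round(4),"axes",R0.as_matrix().round(3).tolist(),"j",s["joint_pos"].round(3),"t",s["clock"])
    print("F",s["wrist_force"].round(2),"gap",round(s["finger_gap"],4))
    print("rot",best.round(4),"shift",t.round(4));return best,t
E
python3 -c "
from h import *
plan([0.602,0.271,0.20],-4.7)"
```

```text
opt [-1.191  0.     0.   ]
opt [ 1.951  0.    -0.   ]
tcp [ 0.1687 -0.5497  0.2423] axes [[0.0, 0.956, 0.293], [-0.0, 0.293, -0.956], [-1.0, -0.0, 0.0]] j [-1.413  0.313  0.046  1.304  0.     1.431] t 0.5
F [-0.07 -0.19  0.68] gap 0.0856
rot [-1.191  0.     0.   ] shift [ 0.0423  0.655  -0.6575]
```

{"method": "step_arm", "body": {
  "moves": [
    [[-0.06,0,0,0.002,0.033,-0.033,1],[-0.12,0,0,0.004,0.066,-0.066,1],[-0.18,0,0,0.006,0.099,-0.099,1],[-0.24,0,0,0.008,0.132,-0.132,1],[-0.3,0,0,0.01,0.165,-0.165,1],[-0.36,0,0,0.012,0.198,-0.198,1],[-0.42,0,0,0.014,0.231,-0.231,1],[-0.48,0,0,0.016,0.264,-0.264,1],[-0.54,0,0,0.018,0.297,-0.297,1],[-0.6,0,0,0.02,0.33,-0.33,1],[-0.66,0,0,0.022,0.363,-0.363,1],[-0.72,0,0,0.024,0.396,-0.396,1]]
  ],
  "force": 40
}}

```text
clock: 1.7
tcp_pos: [0.4318, -0.0532, 0.2186]
orientation: [0.681, 0.192, 0.68, -0.192]
wrist_force: [1.5, -0.1, 0.9]
finger_gap: 0.0857
```

```bash
python3 -c "
from h import *
plan([0.602,0.271,0.18],-4.7)"
```

```text
opt [-0.469  0.001  0.   ]
opt [ 2.673e+00  0.000e+00 -2.000e-03]
tcp [ 0.4318 -0.0532  0.2186] axes [[0.001, 0.523, 0.852], [-0.001, 0.852, -0.523], [-1.0, 0.0, 0.001]] j [-0.307  0.052 -0.334  1.183 -0.     1.814] t 1.7
F [ 1.46 -0.14  0.85] gap 0.0857
rot [-4.685e-01  1.300e-03  2.000e-04] shift [ 0.0386  0.3653 -0.0246]
```

{"method": "step_arm", "body": {
  "moves": [
    [[-0.05,0,0,0.004,0.037,-0.0025,1],[-0.1,0,0,0.008,0.073,-0.005,1],[-0.15,0,0,0.012,0.11,-0.0075,1],[-0.2,0,0,0.016,0.146,-0.01,1],[-0.24,0,0,0.02,0.183,-0.012,1],[-0.29,0,0,0.024,0.219,-0.015,1],[-0.34,0,0,0.028,0.256,-0.017,1],[-0.38,0,0,0.032,0.292,-0.02,1],[-0.43,0,0,0.036,0.33,-0.022,1],[-0.469,0.001,0,0.0386,0.3653,-0.0246,1],[-0.469,0.001,0,0.0386,0.3653,-0.0246,1],[-0.469,0.001,0,0.0386,0.3653,-0.0246,1]]
  ]
}}

```text
clock: 2.9
tcp_pos: [0.6017, 0.2716, 0.1792]
orientation: [0.706, 0.028, 0.707, -0.029]
wrist_force: [-0.1, -0.1, -0.2]
finger_gap: 0.0853
```

```bash
python3 -c "
from h import *
plan([0.602,0.271,0.09],-4.7)
for n in('top','side'):
    im,d=env.read_camera(n);cv2.imwrite(f'pics/{n}1.png',im[:,:,::-1])
a=cv2.imread('pics/top1.png')[140:270,130:290];b=cv2.imread('pics/side1.png')[80:230,220:400]
cv2.imwrite('pics/c1.png',np.hstack([cv2.resize(a,(480,390)),cv2.resize(b,(320,390))]))
"
```

```text
opt [ 0.002 -0.001  0.001]
opt [-3.14e+00 -2.00e-03 -1.00e-03]
tcp [0.6017 0.2716 0.1792] axes [[-0.001, 0.08, 0.997], [-0.001, 0.997, -0.08], [-1.0, -0.001, -0.001]] j [ 3.030e-01  5.030e-01  1.770e-01  1.246e+00 -1.000e-03  1.954e+00] t 2.9
F [-0.06 -0.08 -0.15] gap 0.0853
rot [ 0.0015 -0.0009  0.001 ] shift [ 0.0892 -0.0004  0.0004]
```

View pics/c1.png

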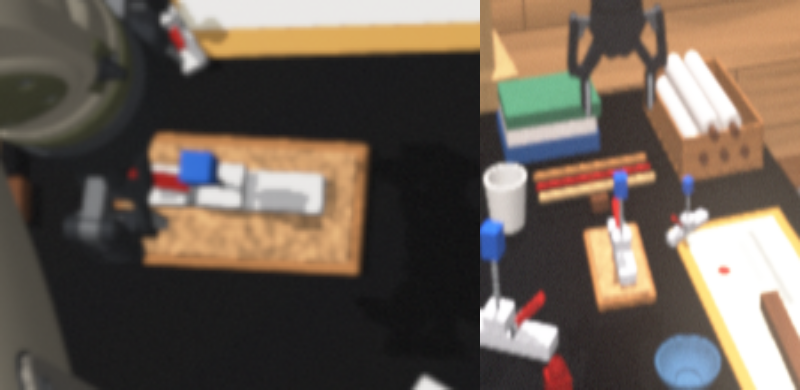

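The jaws hang above the knob: in the side view the fingers straddle the knob column at about (620,180) in the crop. The knob in the top view has not moved. I'll descend and grip.

{"method": "step_arm", "body": {
  "moves": [
    [[0,0,0,0.025,0,0,1],[0,0,0,0.05,0,0,1],[0.0015,-0.001,0.001,0.075,0,0,1],[0.0015,-0.001,0.001,0.089,0,0,1],[0.0015,-0.001,0.001,0.089,0,0,1],[0.0015,-0.001,0.001,0.089,0,0,0],[0.0015,-0.001,0.001,0.089,0,0,0],[0.0015,-0.001,0.001,0.089,0,0,0],[0.0015,-0.001,0.001,0.089,0,0,0],[0.0015,-0.001,0.001,0.089,0,0,0],[0.0015,-0.001,0.001,0.089,0,0,0],[0.0015,-0.001,0.001,0.089,0,0,0]]
  ],
  "force": 40
}}

```text
clock: 4.2
tcp_pos: [0.6018, 0.2705, 0.0915]
orientation: [0.707, 0.03, 0.706, -0.029]
wrist_force: [0.2, 0.5, 3.0]
finger_gap: 0.0196
```

```bash
python3 -c "
from h import *
plan([0.602,0.271,0.09],-4.7)
for n in('top','side'):
    im,d=env.read_camera(n);cv2.imwrite(f'pics/{n}2.png',im[:,:,::-1])
a=cv2.imread('pics/top2.png')[140:270,130:290];b=cv2.imread('pics/side2.png')[100:220,240:370]
cv2.imwrite('pics/c2.png',np.hstack([cv2.resize(a,(400,325)),cv2.resize(b,(400,325))]))
"
```

```text
opt [-0.002  0.002 -0.001]
opt [ 3.14e+00 -1.00e-03 -2.00e-03]
tcp [0.6018 0.2705 0.0915] axes [[0.002, 0.084, 0.996], [0.001, 0.996, -0.084], [-1.0, 0.001, 0.002]] j [0.301 0.549 0.032 1.052 0.    1.955] t 4.2
F [0.21 0.54 3.  ] gap 0.0196
rot [-0.0017  0.0015 -0.0007] shift [0.0015 0.0005 0.0002]
```

View pics/c2.png

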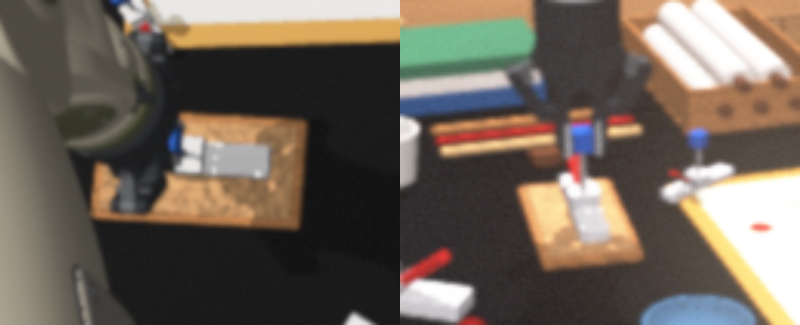

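The knob is gripped (gap 19.6 mm), and the side view shows the pads on the blue knob. Lifting now.

{"method": "step_arm", "body": {
  "moves": [
    [[0,0,0,-0.005,0,0,0],[0,0,0,-0.01,0,0,0],[0,0,0,-0.02,0,0,0],[0,0,0,-0.035,0,0,0],[0,0,0,-0.055,0,0,0],[0,0,0,-0.075,0,0,0],[0,0,0,-0.095,0,0,0],[0,0,0,-0.115,0,0,0],[0,0,0,-0.13,0,0,0],[0,0,0,-0.135,0,0,0],[0,0,0,-0.135,0,0,0]]
  ]
}}

```text
clock: 5.4
tcp_pos: [0.6019, 0.2705, 0.2273]
orientation: [0.708, 0.03, 0.705, -0.029]
wrist_force: [0.3, 0.1, -5.1]
finger_gap: 0.0192
```

```bash
python3 -c "
from h import *
plan([0.592,-0.261,0.22],10)
for n in('top','side'):
    im,d=env.read_camera(n);cv2.imwrite(f'pics/{n}3.png',im[:,:,::-1])
a=cv2.imread('pics/top3.png')[120:290,110:310];b=cv2.imread('pics/side3.png')[50:210,220:390]
cv2.imwrite('pics/c3.png',np.hstack([cv2.resize(a,(400,340)),cv2.resize(b,(400,340))]))
"
```

```text
opt [-0.258  0.003 -0.001]
opt [ 2.883e+00 -1.000e-03 -4.000e-03]
tcp [0.6019 0.2705 0.2273] axes [[0.003, 0.084, 0.996], [0.001, 0.997, -0.084], [-1.0, 0.001, 0.003]] j [0.301 0.485 0.266 1.348 0.    1.955] t 5.4
F [ 0.3   0.09 -5.13] gap 0.0192
rot [-0.2582  0.003  -0.0009] shift [ 0.0067 -0.5305  0.0345]
```

View pics/c3.png

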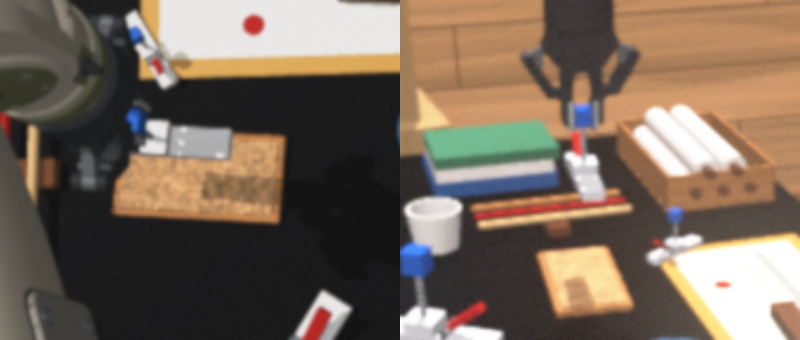

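The gauge hangs level from the jaws in both views and the force reads -5.1 N. I'll carry it across at about 0.25 m/s.

{"method": "step_arm", "body": {
  "moves": [
    [[0,0,0,0,-0.006,0,0],[-0.01,0,0,0,-0.02,0.001,0],[-0.02,0.001,0,0,-0.042,0.003,0],[-0.033,0.001,0,0,-0.068,0.004,0],[-0.045,0.001,0,0.001,-0.096,0.006,0],[-0.06,0.001,0,0.001,-0.124,0.008,0],[-0.074,0.001,0,0.001,-0.152,0.01,0],[-0.088,0.001,0,0.002,-0.18,0.012,0],[-0.1,0.001,0,0.002,-0.208,0.014,0],[-0.115,0.001,0,0.003,-0.236,0.015,0],[-0.13,0.002,0,0.003,-0.264,0.017,0],[-0.142,0.002,0,0.003,-0.292,0.019,0]]
  ]
}}

```text
clock: 6.7
tcp_pos: [0.5947, -0.0238, 0.2214]
orientation: [0.705, -0.021, 0.708, 0.021]
wrist_force: [1.0, 0.5, -5.1]
finger_gap: 0.0197
```

```bash
python3 -c "
from h import *
plan([0.592,-0.261,0.22],10)"
```

```text
opt [-0.116 -0.004 -0.001]
opt [ 3.026e+00 -1.000e-03  6.000e-03]
tcp [ 0.5947 -0.0238  0.2214] axes [[-0.004, -0.059, 0.998], [0.0, 0.998, 0.059], [-1.0, 0.001, -0.004]] j [-0.175  0.362  0.064  1.277 -0.     1.338] t 6.7
F [ 1.03  0.53 -5.12] gap 0.0197
rot [-0.1159 -0.0037 -0.0007] shift [ 0.0014 -0.2367 -0.0166]
```

{"method": "step_arm", "body": {
  "moves": [
    [[-0.013,0,0,0,-0.027,-0.002,0],[-0.026,-0.001,0,0,-0.054,-0.004,0],[-0.04,-0.001,0,0,-0.081,-0.006,0],[-0.053,-0.002,0,0.001,-0.108,-0.0075,0],[-0.066,-0.002,0,0.001,-0.135,-0.0095,0],[-0.079,-0.003,0,0.001,-0.162,-0.0115,0],[-0.092,-0.003,0,0.001,-0.187,-0.013,0],[-0.102,-0.003,0,0.001,-0.208,-0.0145,0],[-0.11,-0.003,0,0.001,-0.224,-0.016,0],[-0.115,-0.004,0,0.001,-0.234,-0.0166,0],[-0.116,-0.004,0,0.001,-0.237,-0.0166,0],[-0.116,-0.004,0,0.001,-0.237,-0.0166,0]]
  ]
}}

```text
clock: 7.9
tcp_pos: [0.5917, -0.2613, 0.2198]
orientation: [0.704, -0.061, 0.705, 0.062]
wrist_force: [-0.2, -0.4, -5.0]
finger_gap: 0.0192
```

```bash
python3 -c "
from h import *
plan([0.592,-0.261,0.13],10)
for n in('top','side'):
    im,d=env.read_camera(n);cv2.imwrite(f'pics/{n}4.png',im[:,:,::-1]);np.savez(f'{n}4.npz',im=im,d=d)
a=cv2.imread('pics/top4.png')[100:300,350:580];b=cv2.imread('pics/side4.png')[100:360,240:500]
cv2.imwrite('pics/c4.png',np.hstack([cv2.resize(a,(400,350)),cv2.resize(b,(400,350))]))
"
```

```text
opt [-0.    -0.    -0.002]
opt [ 3.141e+00 -3.000e-03  1.000e-03]
tcp [ 0.5917 -0.2613  0.2198] axes [[-0.001, -0.173, 0.985], [0.002, 0.985, 0.173], [-1.0, 0.002, -0.0]] j [-5.400e-01  4.640e-01  2.140e-01  1.322e+00  1.000e-03  8.560e-01] t 7.9
F [-0.22 -0.4  -4.99] gap 0.0192
rot [-0.0005 -0.0004 -0.0016] shift [0.0898 0.0001 0.0004]
```

View pics/c4.png

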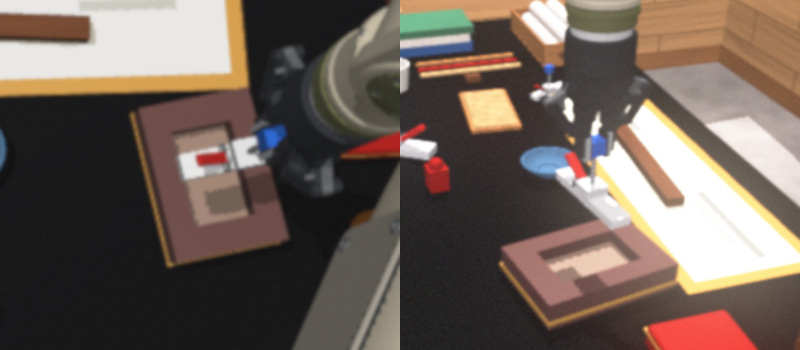

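Run:
```python
from h import *
for n,box in(("side",(200,270,350,400)),("top",(175,205,450,510))):
    z=np.load(n+"4.npz");im,d=z["im"],z["d"];P=back(n,d);Z=P[...,2]
    w=np.zeros(d.shape,bool);w[box[0]:box[1],box[2]:box[3]]=1
    # stone frame
    a=np.radians(10);X=np.array([np.cos(a),np.sin(a)]);Y=np.array([-X[1],X[0]])
    D=P[...,:2]-[.5918,-.2606];sx=D@X;sy=D@Y
    b=w&(Z>.13)&(Z<.16)&(abs(sx)<.03)
    Q=P[b];print(n,b.sum(),Q[:,2].min().round(4),np.median(Q[:,2]).round(4),Q[:,2].max().round(4))
    print("stone-frame x range",sx[b].min().round(4),sx[b].max().round(4),"y",sy[b].min().round(4),sy[b].max().round(4))
    print(cv2.minAreaRect((np.c_[sx[b],sy[b]]*1000).astype(np.float32)))
    t=b&(Z>.146)&(abs(sx)<.02)
    A=np.c_[sx[t],sy[t],np.ones(t.sum())];print("plane",np.linalg.lstsq(A,Z[t],rcond=None)[0].round(4),t.sum())
```

```text
side 606 0.1379 0.1523 0.16
stone-frame x range -0.0151 0.0151 y -0.0695 0.0589
((-0.07919979095458984, -5.4231719970703125), (30.040611267089844, 128.42733764648438), 1.1572705507278442)
plane [0.064  0.0201 0.1534] 487
top 346 0.1373 0.153 0.1599
stone-frame x range -0.0131 0.0146 y -0.0202 0.0671
((0.7606973648071289, 23.388717651367188), (87.30573272705078, 27.64860725402832), 89.92807006835938)
plane [ 0.0288 -0.0595  0.1561] 314
```

The side view shows the bar above the stone, square with it to about 1° and centred to about 5 mm. The bar's underside is about 138 mm up, so I expect contact at a TCP height of about 0.127. I'll lower fast at first, then slowly.

{"method": "step_arm", "body": {
  "moves": [
    [[0,0,-0.002,0.012,0,0,0],[0,0,-0.002,0.026,0,0,0],[0,0,-0.002,0.04,0,0,0],[0,0,-0.002,0.054,0,0,0],[0,0,-0.002,0.066,0,0,0],[0,0,-0.002,0.075,0,0,0],[0,0,-0.002,0.081,0,0,0],[0,0,-0.002,0.085,0,0,0],[0,0,-0.002,0.087,0,0,0],[0,0,-0.002,0.087,0,0,0]]
  ]
}}

```text
clock: 9.0
tcp_pos: [0.592, -0.2604, 0.1333]
orientation: [0.704, -0.062, 0.704, 0.062]
wrist_force: [-0.2, 0.3, -4.3]
finger_gap: 0.0196
```

```bash
python3 -c "
from h import *
plan([0.592,-0.261,0.127],10)"
```

```text
opt [0.001 0.    0.001]
opt [-3.141e+00 -1.000e-03  0.000e+00]
tcp [ 0.592  -0.2604  0.1333] axes [[0.0, -0.174, 0.985], [-0.001, 0.985, 0.174], [-1.0, -0.001, 0.0]] j [-0.538  0.498  0.055  1.126 -0.     0.857] t 9.0
F [-0.16  0.29 -4.28] gap 0.0196
rot [0.0007 0.0002 0.0008] shift [ 0.0063 -0.0005 -0.0001]
```

{"method": "step_arm", "body": {
  "moves": [
    [[0,0,0,0.001,0,0,0],[0,0,0,0.002,0,0,0],[0,0,0,0.003,0,0,0],[0,0,0,0.004,0,0,0],[0,0,0,0.005,0,0,0],[0,0,0,0.006,0,0,0],[0,0,0,0.007,0,0,0],[0,0,0,0.008,0,0,0],[0,0,0,0.009,0,0,0],[0,0,0,0.01,0,0,0],[0,0,0,0.01,0,0,0],[0,0,0,0.01,0,0,0]]
  ]
}}

```text
clock: 10.2
tcp_pos: [0.5921, -0.2605, 0.1238]
orientation: [0.705, -0.062, 0.704, 0.061]
wrist_force: [-2.3, -0.0, 2.1]
finger_gap: 0.0194
```

```bash
python3 -c "
from h import *
plan([0.592,-0.261,0.127],10)
for n in('top','side'):
    im,d=env.read_camera(n);cv2.imwrite(f'pics/{n}5.png',im[:,:,::-1]);np.savez(f'{n}5.npz',im=im,d=d)
a=cv2.imread('pics/top5.png')[120:280,400:580];b=cv2.imread('pics/side5.png')[190:350,280:440]
cv2.imwrite('pics/c5.png',np.hstack([cv2.resize(a,(400,400)),cv2.resize(b,(400,400))]))
"
```

```text
opt [0.001 0.001 0.001]
opt [-3.141e+00 -2.000e-03  1.000e-03]
tcp [ 0.5921 -0.2605  0.1238] axes [[0.001, -0.174, 0.985], [-0.001, 0.985, 0.174], [-1.0, -0.001, 0.001]] j [-5.380e-01  5.040e-01  3.900e-02  1.105e+00 -1.000e-03  8.570e-01] t 10.2
F [-2.26 -0.    2.12] gap 0.0194
rot [0.0007 0.0005 0.0012] shift [-0.0032 -0.0004 -0.0001]
```

View pics/c5.png

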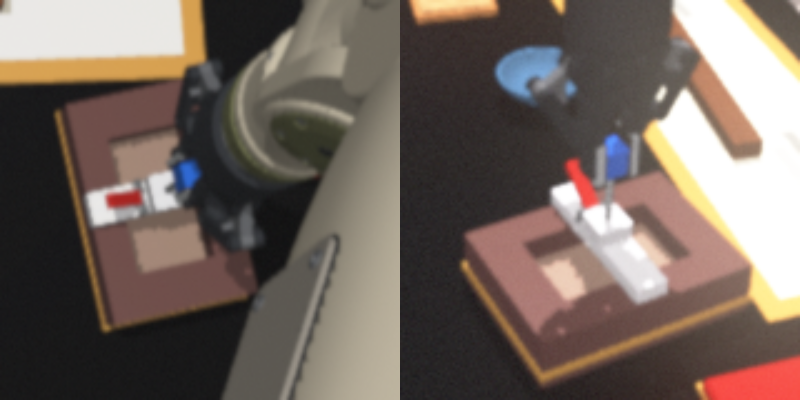

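The gauge now spans the well with its bar on both rims, and the force has changed from -4.3 to +2.1 N. I'll push the probe down, expecting the bottom at a TCP height of about 0.102.

{"method": "step_arm", "body": {
  "moves": [
    [[0,0,0,0.002,0,0,0],[0,0,0,0.004,0,0,0],[0,0,0,0.006,0,0,0],[0,0,0,0.008,0,0,0],[0,0,0,0.01,0,0,0],[0,0,0,0.012,0,0,0],[0,0,0,0.014,0,0,0],[0,0,0,0.016,0,0,0],[0,0,0,0.017,0,0,0],[0,0,0,0.017,0,0,0]]
  ]
}}

```text
clock: 11.3
tcp_pos: [0.592, -0.2605, 0.1062]
orientation: [0.705, -0.062, 0.704, 0.062]
wrist_force: [-1.9, 0.5, -0.5]
finger_gap: 0.0196
```

{"method": "step_arm", "body": {
  "moves": [
    [[0,0,0,0.001,0,0,0],[0,0,0,0.002,0,0,0],[0,0,0,0.002,0,0,0]]
  ]
}}

```text
clock: 11.6
tcp_pos: [0.592, -0.2606, 0.1041]
orientation: [0.704, -0.062, 0.704, 0.062]
wrist_force: [-2.3, 0.1, 0.9]
finger_gap: 0.0198
```

{"method": "step_arm", "body": {
  "moves": [
    [[0,0,0,0.001,0,0,0],[0,0,0,0.0015,0,0,0],[0,0,0,0.0015,0,0,0]]
  ]
}}

```text
clock: 11.9
tcp_pos: [0.592, -0.2605, 0.1025]
orientation: [0.704, -0.062, 0.704, 0.062]
wrist_force: [-1.9, 0.6, 1.5]
finger_gap: 0.0193
```

{"method": "step_arm", "body": {
  "moves": [
    [[0,0,0,0.001,0,0,0],[0,0,0,0.001,0,0,0]]
  ]
}}

```text
clock: 12.1
tcp_pos: [0.592, -0.2606, 0.1014]
orientation: [0.704, -0.062, 0.704, 0.062]
wrist_force: [-1.0, -0.2, 1.1]
finger_gap: 0.0193
```

{"method": "step_arm", "body": {
  "moves": [
    [[0,0,0,0.001,0,0,0],[0,0,0,0.001,0,0,0]]
  ]
}}

```text
clock: 12.3
tcp_pos: [0.5921, -0.2605, 0.1004]
orientation: [0.705, -0.062, 0.704, 0.062]
wrist_force: [-2.2, 0.5, 2.4]
finger_gap: 0.0192
```

{"method": "step_arm", "body": {
  "moves": [
    [[0,0,0,0.001,0,0,0],[0,0,0,0.001,0,0,0]]
  ]
}}

```text
clock: 12.5
tcp_pos: [0.5922, -0.2606, 0.1003]
orientation: [0.705, -0.062, 0.704, 0.061]
wrist_force: [-3.9, 0.7, 6.0]
finger_gap: 0.0192
```

Run:
```python
from h import *
n='side'
im,d=env.read_camera(n);cv2.imwrite('pics/side6.png',im[:,:,::-1]);P=back(n,d);Z=P[...,2]
cv2.imwrite('pics/c6.png',cv2.resize(im[220:340,290:430],None,fx=5,fy=5,interpolation=2)[:,:,::-1])
a=(im[...,2].astype(int)-im[...,0]>60)&(im[...,2]>120);a[:225]=0;a[275:]=0;a[:,:340]=0;a[:,420:]=0
print(a.sum(),Z[a].max(),np.median(P[a],0))
s=env.get_state();print(s["tcp_pos"],s["wrist_force"])
```

```text
135 0.13595022305212667 [ 0.59521135 -0.27120492  0.11320567]
[ 0.59215748 -0.26057691  0.10028819] [-3.78622571  1.85406186  7.15017734]
```

View pics/c6.png

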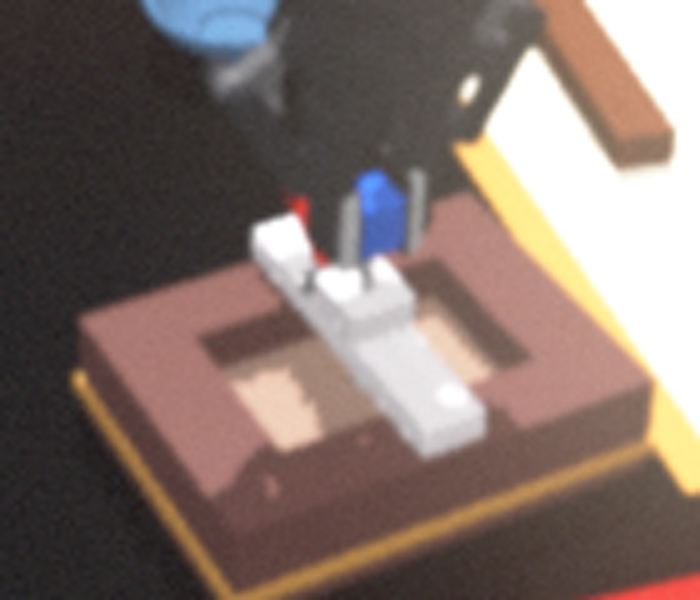

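{"method": "step_arm", "body": {
  "moves": [
    [[0,0,0,0.001,0,0,0],[0,0,0,0.0015,0,0,0],[0,0,0,0.0015,0,0,0]]
  ]
}}

```text
clock: 12.85
tcp_pos: [0.5922, -0.2606, 0.1002]
orientation: [0.705, -0.063, 0.704, 0.061]
wrist_force: [-5.0, 1.2, 9.7]
finger_gap: 0.0191
```

The tip is on the bottom: the TCP is stuck at 0.1002 while the force rises to 9.7 N. Releasing and rising.

{"method": "step_arm", "body": {
  "moves": [
    [[0,0,0,0,0,0,0.5],[0,0,0,0,0,0,0.7],[0,0,0,0,0,0,0.7],[0,0,0,-0.01,0,0,0.7],[0,0,0,-0.03,0,0,0.7],[0,0,0,-0.055,0,0,0.7],[0,0,0,-0.08,0,0,0.7],[0,0,0,-0.1,0,0,0.7],[0,0,0,-0.1,0,0,0.7]]
  ]
}}

```text
clock: 13.75
tcp_pos: [0.5938, -0.2614, 0.2045]
orientation: [0.707, -0.064, 0.702, 0.06]
wrist_force: [1.6, -0.4, 0.1]
finger_gap: 0.0599
```

Run:
```python
from h import *
plan([0.592,-0.261,0.127],10)
for n in('top','side'):
    im,d=env.read_camera(n);cv2.imwrite(f'pics/{n}7.png',im[:,:,::-1]);np.savez(f'{n}7.npz',im=im,d=d)
    P=back(n,d);Z=P[...,2]
    D=P[...,:2]-[.5918,-.2606]
    a=(im[...,2].astype(int)-im[...,0]>60)&(im[...,2]>120)&(np.hypot(D[...,0],D[...,1])<.05)
    print(n,"blue",a.sum(),P[a].max(0).round(4),np.median(P[a],0).round(4),P[a].min(0).round(4))
    r=(im[...,0].astype(int)-im[...,2]>80)&(im[...,1]<80)&(np.hypot(D[...,0],D[...,1])<.1)&(Z>.05)
    if r.sum():print("red",r.sum(),P[r].max(0).round(4),np.median(P[r],0).round(4),P[r].min(0).round(4))
a=cv2.imread('pics/top7.png')[130:270,400:540];b=cv2.imread('pics/side7.png')[210:350,280:440]
cv2.imwrite('pics/c7.png',np.hstack([cv2.resize(a,(400,400)),cv2.resize(b,(400,350)).copy() if 0 else cv2.resize(b,(400,400))]))
```

```text
opt [0.001 0.007 0.007]
opt [-3.141 -0.01   0.01 ]
tcp [ 0.5938 -0.2614  0.2045] axes [[0.008, -0.174, 0.985], [-0.005, 0.985, 0.174], [-1.0, -0.007, 0.007]] j [-5.380e-01  4.630e-01  1.750e-01  1.273e+00 -1.000e-03  8.570e-01] t 13.75
F [ 1.6  -0.38  0.14] gap 0.0599
rot [0.0008 0.0066 0.0066] shift [ 0.0774  0.0013 -0.0022]
top blue 121 [ 0.6207 -0.2473  0.1215] [ 0.5925 -0.2576  0.1174] [ 0.5827 -0.2923  0.0255]
red 83 [ 0.5942 -0.2031  0.4622] [ 0.5851 -0.224   0.0831] [ 0.5464 -0.2746  0.0676]
side blue 167 [ 0.6022 -0.2523  0.1192] [ 0.5894 -0.2699  0.1147] [ 0.5809 -0.2754  0.0974]
red 39 [ 0.5909 -0.207   0.09  ] [ 0.5823 -0.2161  0.0846] [ 0.576  -0.2389  0.0716]
```

View pics/c7.png

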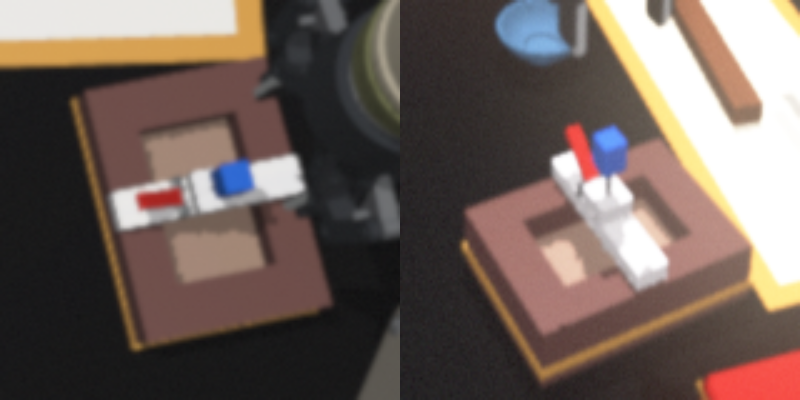

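The gauge stands flat on both rims, the lever is still up, and the knob top is at about 0.118, which fits the tip being on the bottom. I'll shut the jaws and tap the knob top gently, to be sure the tip is seated and to calibrate the fingertip height.

{"method": "step_arm", "body": {
  "moves": [
    [[0,0.0066,0.0066,0,0.001,-0.002,0],[0,0.0066,0.0066,0,0.001,-0.002,0],[0,0.0066,0.0066,0,0.001,-0.002,0],[0,0.0066,0.0066,0.01,0.001,-0.002,0],[0,0.0066,0.0066,0.025,0.001,-0.002,0],[0,0.0066,0.0066,0.045,0.001,-0.002,0],[0,0.0066,0.0066,0.06,0.001,-0.002,0],[0,0.0066,0.0066,0.068,0.001,-0.002,0],[0,0.0066,0.0066,0.071,0.001,-0.002,0],[0,0.0066,0.0066,0.071,0.001,-0.002,0]]
  ]
}}

```text
clock: 14.85
tcp_pos: [0.5904, -0.26, 0.1297]
orientation: [0.703, -0.061, 0.706, 0.063]
wrist_force: [-0.2, 0.0, -0.7]
finger_gap: 0.0
```

Run:
```python
from h import *
plan([0.592,-0.261,0.127],10)
```

```text
opt [ 0.001 -0.004 -0.004]
opt [-3.141  0.006 -0.007]
tcp [ 0.5904 -0.26    0.1297] axes [[-0.005, -0.175, 0.985], [0.003, 0.985, 0.175], [-1.0, 0.004, -0.004]] j [-0.539  0.502  0.052  1.126  0.     0.856] t 14.85
F [-0.17  0.02 -0.67] gap 0.0
rot [ 0.0009 -0.0042 -0.0037] shift [ 0.0026 -0.0013  0.0014]
```

{"method": "step_arm", "body": {
  "moves": [
    [[0,-0.004,-0.004,0.0005,0,0.001,0],[0,-0.004,-0.004,0.001,0,0.001,0],[0,-0.004,-0.004,0.001,0,0.001,0]]
  ]
}}

```text
clock: 15.15
tcp_pos: [0.5917, -0.26, 0.1291]
orientation: [0.705, -0.062, 0.704, 0.062]
wrist_force: [-0.2, 0.1, 2.0]
finger_gap: 0.0003
```

{"method": "step_arm", "body": {
  "moves": [
    [[0,0,0,0.0005,0,0,0],[0,0,0,0.001,0,0,0],[0,0,0,0.001,0,0,0]]
  ]
}}

```text
clock: 15.45
tcp_pos: [0.5919, -0.2599, 0.129]
orientation: [0.705, -0.062, 0.704, 0.062]
wrist_force: [-0.3, 1.4, 5.2]
finger_gap: 0.0002
```

The knob top is at 0.118 and resists at once (5.2 N for 0.1 mm), so the tip is on the bottom. Next I'll go up and over the lever end.

{"method": "step_arm", "body": {
  "moves": [
    [[0,0,0,-0.008,0,0,0],[0,0,0,-0.018,0,0,0],[0,0,0,-0.018,0.012,0,0],[0,0,0,-0.018,0.027,0,0],[0,0,0,-0.018,0.042,0,0],[0,0,0,-0.018,0.05,0,0],[0,0,0,-0.01,0.05,0,0],[0,0,0,0.003,0.05,0,0],[0,0,0,0.012,0.05,0,0],[0,0,0,0.017,0.05,0,0],[0,0,0,0.017,0.05,0,0],[0,0,0,0.017,0.05,0,0]]
  ]
}}

```text
clock: 16.65
tcp_pos: [0.5831, -0.2111, 0.1117]
orientation: [0.705, -0.062, 0.704, 0.061]
wrist_force: [1.0, 0.1, -0.5]
finger_gap: -0.0003
```

Run:
```python
from h import *
plan([0.5833,-0.2113,0.107],10)
for n in('top','side'):
    im,d=env.read_camera(n);cv2.imwrite(f'pics/{n}8.png',im[:,:,::-1])
a=cv2.imread('pics/top8.png')[130:270,400:540];b=cv2.imread('pics/side8.png')[200:320,290:410]
cv2.imwrite('pics/c8.png',np.hstack([cv2.resize(a,(300,300)),cv2.resize(b,(480,480))[:300] if 0 else cv2.resize(b,(300,300))]))
cv2.imwrite('pics/c8b.png',cv2.resize(b,None,fx=5,fy=5,interpolation=2))
s=env.get_state();t=s["tcp_pos"];print(proj('side',t-[0,0,.011]),proj('top',t-[0,0,.011]))
```

```text
opt [0.001 0.001 0.001]
opt [-3.141e+00 -2.000e-03  2.000e-03]
tcp [ 0.5831 -0.2111  0.1117] axes [[0.001, -0.174, 0.985], [-0.001, 0.985, 0.174], [-1.0, -0.001, 0.001]] j [-0.477  0.463 -0.059  1.048 -0.     0.919] t 16.65
F [ 1.    0.14 -0.53] gap -0.0003
rot [0.0005 0.0011 0.0012] shift [ 0.0047 -0.0002  0.0001]
[349.79336183 250.1015818 ] [454.81540386 198.81999724]
```

View pics/c8b.png

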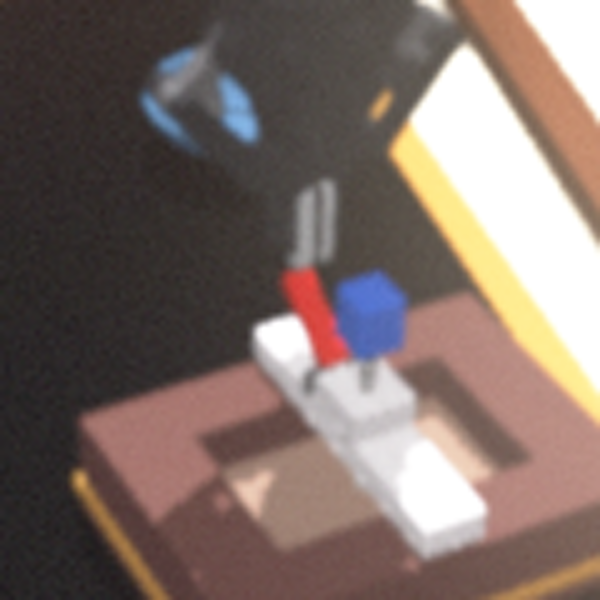

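View pics/c8.png

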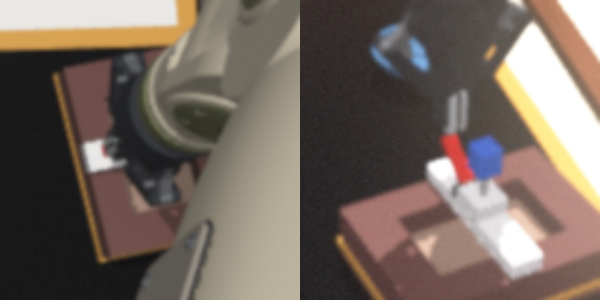

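The fingertips are right above the lever's raised end, at about (305,262) against (300,275) in the zoomed side crop. I'll fold along the arc, down and outward.

{"method": "step_arm", "body": {
  "moves": [
    [[0,0,0,0.004,0,0,0],[0,0,0,0.007,0,0,0],[0,0,0,0.01,0.0025,0,0],[0,0,0,0.0127,0.0047,0,0],[0,0,0,0.016,0.0067,0,0],[0,0,0,0.019,0.0084,0,0],[0,0,0,0.0225,0.0098,0,0],[0,0,0,0.026,0.0109,0,0],[0,0,0,0.029,0.0115,0,0],[0,0,0,0.031,0.0118,0,0]]
  ]
}}

```text
clock: 17.75
tcp_pos: [0.5815, -0.1993, 0.081]
orientation: [0.705, -0.062, 0.704, 0.061]
wrist_force: [-0.1, -0.7, 1.6]
finger_gap: -0.0
```

{"method": "step_arm", "body": {
  "moves": [
    [[0,0,0,0.001,0,0,0],[0,0,0,0.002,0,0,0],[0,0,0,0.003,0,0,0],[0,0,0,0.003,0,0,0]]
  ]
}}

```text
clock: 18.15
tcp_pos: [0.5815, -0.199, 0.0784]
orientation: [0.705, -0.062, 0.704, 0.062]
wrist_force: [-0.5, 1.0, 5.1]
finger_gap: -0.0001
```

Run:
```python
from h import *
s=env.get_state();print(s["tcp_pos"],s["wrist_force"])
im,d=env.read_camera('side');cv2.imwrite('pics/c9.png',cv2.resize(im[200:320,290:410],None,fx=5,fy=5,interpolation=2)[:,:,::-1])
```

```text
[ 0.58148252 -0.19904952  0.07836412] [-0.50241646  0.98191608  5.10172185]
```

View pics/c9.png

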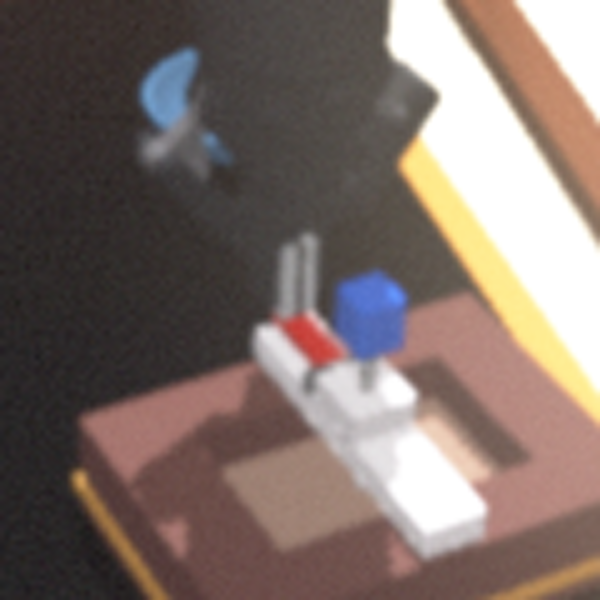

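The lever now lies flat (TCP 0.0784 against 0.0785 predicted). I'll press a little more to confirm the stop, then retreat.

{"method": "step_arm", "body": {
  "moves": [
    [[0,0,0,0.001,0,0,0],[0,0,0,0.001,0,0,0]]
  ]
}}

```text
clock: 18.4
tcp_pos: [0.5815, -0.199, 0.0783]
orientation: [0.705, -0.062, 0.703, 0.062]
wrist_force: [-1.8, 1.3, 6.7]
finger_gap: 0.0004
```

{"method": "step_arm", "body": {
  "moves": [
    [[0,0,0,-0.005,0,0,0],[0,0,0,-0.02,0,0,0],[0,0,0,-0.05,0,0,0],[0,0,0,-0.09,0,0,0],[0,0,0,-0.13,0,0,0],[0,0,0,-0.16,0,0,0],[0,0,0,-0.18,0.02,0,0],[0,0,0,-0.18,0.06,0,0],[0,0,0,-0.18,0.1,0,0],[0,0,0,-0.18,0.15,0,0],[0,0,0,-0.18,0.2,0,0],[0,0,0,-0.18,0.2,0,0]]
  ]
}}

```text
clock: 19.6
tcp_pos: [0.5443, 0.0033, 0.2582]
orientation: [0.705, -0.064, 0.703, 0.065]
wrist_force: [0.3, -0.2, 0.3]
finger_gap: -0.0002
```

Run:
```python
from h import *
s=env.get_state();print(s["clock"],s["tcp_pos"],s["wrist_force"])
for n in('top','side'):
    im,d=env.read_camera(n);cv2.imwrite(f'pics/{n}10.png',im[:,:,::-1])
    P=back(n,d);Z=P[...,2];D=P[...,:2]-[.5918,-.2606];rr=np.hypot(D[...,0],D[...,1])
    a=(im[...,2].astype(int)-im[...,0]>60)&(im[...,2]>120)&(rr<.05)&(Z<.14)
    print(n,"knob",a.sum(),np.percentile(Z[a],[50,90,100]).round(4))
    r=(im[...,0].astype(int)-im[...,2]>80)&(im[...,1]<80)&(rr<.1)&(Z>.05)&(Z<.14)
    print("lever z",r.sum(),np.percentile(Z[r],[0,50,100]).round(4) if r.sum() else None)
    y0=np.load(n+"0.npz")["d"]
    for t in("seal","ink_dish","paperweight"):
        print(t,[(np.round(q["uv"]),round(q["confidence"],2)) for q in env.boxes_of(n,t)][:2])
    w=(im.min(2)>120)&(rr<.08)&(Z>.054)&(Z<.064);ang=np.radians(10)
    sx=D@[np.cos(ang),np.sin(ang)];sy=D@[-np.sin(ang),np.cos(ang)];w&=(abs(sx)<.012)
    print("bar top",w.sum(),np.linalg.lstsq(np.c_[sx[w],sy[w],np.ones(w.sum())],Z[w],rcond=None)[0].round(4))
a=cv2.imread('pics/top10.png')[130:270,400:540];b=cv2.imread('pics/side10.png')[210:330,290:410]
cv2.imwrite('pics/c10.png',np.hstack([cv2.resize(a,(400,400)),cv2.resize(b,(400,400))]))
```

```text
19.6 [0.544307   0.00326798 0.25821828] [ 0.31546404 -0.20484706  0.33440694]
top knob 134 [0.1173 0.1193 0.1214]
lever z 0 None
seal [(array([483., 192.]), 0.17)]
ink_dish [(array([473., 210.]), 0.64)]
paperweight [(array([291., 110.]), 0.61)]
bar top 255 [0.0047 0.0204 0.0596]
side knob 164 [0.1146 0.1177 0.119 ]
lever z 4 [0.0643 0.0658 0.0663]
seal [(array([266., 231.]), 0.85)]
ink_dish [(array([337., 218.]), 0.69)]
paperweight [(array([406., 225.]), 0.88)]
bar top 366 [0.0233 0.0093 0.0587]
```

View pics/c10.png

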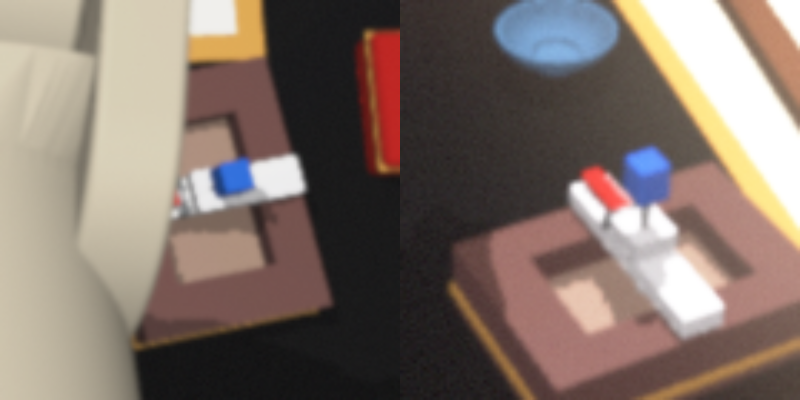

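View pics/side10.png

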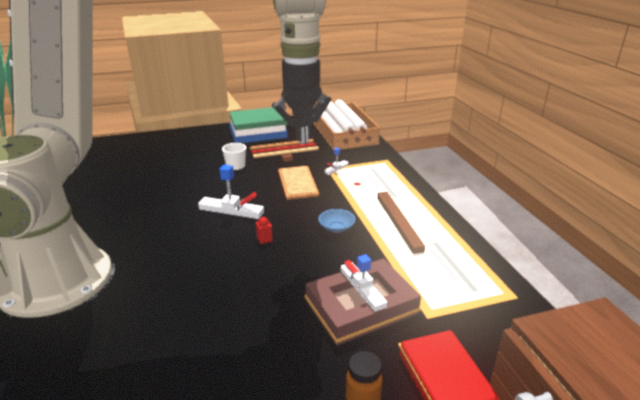

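The side view shows the gauge flat on the rims, its lever folded, the knob top at 0.118 and the arm clear. The seal (264,232), dish (337,221) and paperweight (401,222) are where they began.

Run:
```python
from h import *
print(abs(env.get_state()["qvel"]).max()); print(env.hand_in())
```

```text
0.0032327793790334902
the job is handed in; nothing more can be done
None
```

I handed the job in with the middle-sized gauge standing across the inkstone's well, its probe tip on the bottom and the red lever folded flat. The hand-in reported no verdict; the clock was at about 20 s of the 48 s allowed.

**What I did:** I gripped the blue knob across the gauge's x, carried the gauge over and set it on both long rims. I pushed the probe down until the tool stopped (TCP at 0.100 m, 9.7 N) and let go. I then tapped the knob's top to seat the tip, and folded the lever along its arc to the stop.

**Last checks:**
- **Probe tip:** the knob's top was at about 0.118 m both before and after folding. That is what a tip on the measured well floor (about 0.0237 m, so the well is about 21 mm deep) should give.
- **Bar:** fits to the noisy depth data read about 0.059 to 0.060 m for its top face, against 0.059 m expected. The fitted slope was 0.02 rad or less.
- **Lever:** the fingertips stopped 0.1 to 0.2 mm below the height predicted for a flat lever, and the side view shows it flat.
- **Surroundings:** the side view shows the seal, dish and paperweight in their starting places, and the robot touched nothing at the end.

**Checks that disagreed or failed:** in the last top view the arm hid part of the scene, so the lever's height could not be read there. The networks' top-view hits for the seal and dish fell on the inkstone, so I disregarded them and relied on the side view.

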